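Spring-clamp a strip to the sloping carving board

ROBOT

A 7-joint arm with a two-finger parallel gripper is mounted at the origin on the work surface. World frame = base frame: x ahead of the robot, y to its left, z up, the work surface at z = 0. Lengths are in m, angles in rad, forces in N, time in s.
With the tool pointing down it reaches from about 0.4 to 0.85 m from the base axis. Payload 10.4 kg.
Tool frame: the origin (TCP) lies midway between the tips of the shut fingers; the grasp point (between the pads) lies 19 mm behind it; z points along the fingers, y is the line along which they close (so a half turn about z gives the same grasp; the last joint's range is limited). The gripper opens to 85 mm and grips with 20 to 120 N. Pads are 22 mm wide; open, the fingers measure 114 mm over their backs; the gripper's body (76 mm by 85 mm) begins 54 mm behind the grasp point. The pads swing forward as they close: fully open they stand 13 mm farther back than shut.
Start: joints at [-1.195, 0.332, -0.065, 1.46, 0.022, 1.35, -0.088], TCP at [0.243, 0.576, 0.231] pointing down, gripper open.
Joint ranges: [-2.6, 2.6], [-0.5, 2.12], [-1.47, 1.34], [0.16, 2.42], [-1.27, 4.41], [0.06, 2.06], [-2.6, 2.6]. Speed limits (rad/s): [2.22, 2.22, 2.79, 2.79, 3.14, 3.14, 3.14].

INTERFACE

Orientations are given as a unit quaternion [x, y, z, w].
In Python, from workcell import get_obs, camera, camera_params, hand_in gives the robot as it stands.
- The arm moves only by the tool carry_out, never from a script. Its argument "commands" is a list that holds one entry, the list of rows, each a list of 6 numbers: the shift along the tool's x, y, z in units of 40 mm (1.0 is 40 mm), then the turn, a rotation vector about the tool's x, y, z in units of 6 degrees (1.0 is 6 degrees). In form: [[[x, y, z, ax, ay, az], ...]]. A call has 1 to 20 rows; each row shifts and turns the commanded pose from where the row before left it, along the tool's axes as they then stand; what a row does not reach is not made up. A row lasts 1/12 s, in which the tool goes at most 41.7 mm and 7.16 degrees, less where a joint would pass 70% of its speed; a pose out of reach is approached as far as the arm can. A call is refused whole if a number of a shift passes 1 or a number of a turn 1, either way. A call with a gripper value outside its range is refused whole. "hand" is the closure, from -1 (fully open) to 1 (shut), set as the call begins (left out, the last holds). The fingers move at their own pace and stop on an object; "force" is the grip in N (left out, the last holds). Time passes only in rows, so rows that do not move let the fingers close. It gives the time, the measured TCP pose, the force, the opening and the grip force at its end, in the units of the state.
- get_obs(): the state, without advancing time (a new reading comes with each control period).
- camera(name): name is "scene" or "top" or "wrist"; returns the picture (400x640x3 uint8, red, green, blue); there is no depth.
- camera_params(name): a dict with "mtx" (3x3 intrinsics, pixels), "R" (3x3) and "t" (3): a world point X has camera coordinates R X + t. Camera axes: x right, y down, z forward; pixel columns grow to the right and rows downward; lengths in m; the calibration is good to about 2 mm. A picture is of the moment at which its call begins: read the wrist's pose just before it. camera_params takes no time and is no camera call; for the wrist camera it gives the pose at the moment of the call.
- hand_in(): hands the job in; it is judged then, once.
The state is a dict: "clock": time; "joint_pos": joint angles; "joint_velocities": joint speeds; "tau": joint torques, N m; "position": TCP position; "ee_rot": TCP orientation; "ft_force": force on the tool from outside, world axes, zero at the start; "torque": the same for the moment, N m; "grip_width": opening from 0.0 (shut) to 1.0 (fully open); "grasp_force": force on a finger pad.
Only numpy, scipy, OpenCV 4.12 (cv2) and the standard library are available. Lean on these libraries where they do the work, as an engineer would, in place of code of your own. Each camera call takes 0.05 s, during which the arm holds its last target. There are 200 camera calls.

TASK

Take the spring clamp off the upright storage rail by squeezing its handles together, and carry it squeezed open to the sloping carving board. Put its open jaws over the board's top edge at the middle of the loose wooden strip's length, in line with the slope, and let go so that the clamp stays there pinching strip and board together. Leave the strip where it lies and do not disturb the other things on the bench.

Things in the scene. Friction and masses are not known exactly. Their poses are not given: they have to be found in the camera images.
- clamp: Self-closing spring clamp (like a big clothes peg): dark steel, two black handles, rubber pads; 140 mm long, 0.14 kg. Starts clipped upright on the rail. Origin midway between its pivots; z points to the handle ends (72 mm off; jaw ends 66 mm the other way), x is the way jaws and handles open (x and -x alike), y along their 22 mm width. Stock enters the jaws up to 9 mm below the origin.
- clamp_grip (a point): Grip point: on the clamp's centre line between the handles, 45 mm above its origin; axes as clamp. Take it from the handle end, closing along its x. Width over the handles here 45 mm as clipped (57 mm at their ends); squeezed to the stop they are parallel, 26 mm wide. Squeezing takes 10 to 13 N; 30 to 50 N holds it at the stop. It closes by itself as the fingers open.
- clamp_jaw (a point): Point midway between the two jaw pads, 55 mm below the clamp origin; axes as clamp. Pads 18 mm tall (z), 22 mm wide (y), parallel when clipped on 22 mm stock, about 46 mm apart when squeezed fully open.
- clamp_a (a joint): How far one clamp arm is squeezed (the other arm mirrors it), rad: 0 when clipped on 22 mm stock, 0.22 squeezed fully open (stop), -0.13 with the jaws empty and shut.
- rail_top (a point): Middle of the top edge of the storage rail: upright wooden board 22 mm thick (x), 130 mm long (y), on a base 100 x 160 mm; top edge 110 mm above the bench, z up. The clamp starts with its pads' centre 20 mm below this edge, up to 25 mm either side of the middle.
- board: Fixed sloping carving board, 250 mm long (y), on a base 130 x 250 mm; its top edge leans 30 degrees from vertical, to the robot's right. z up along the slope, x out of its upper (left) face; x = 0 is mid-thickness of the 22 mm of board (x -11 to +1 mm) plus strip (+1 to +11 mm). Origin at its foot, 12 mm above the bench; top edge at z = 120 mm.
- board_top (a point): Middle of the sloping board's top edge, at half the 22 mm thickness of board plus strip (axes as board). About 116 mm above the bench.
- strip_center (a point): Centre of the loose pale wooden strip, 10 mm thick (x), 180 mm long (y), 45 mm high (z along the slope), 0.06 kg, lying on the board's upper face on a ledge; its top edge is 2 mm below the board's top edge. Axes as board. Only its weight holds it there.
- strip: The same strip, same axes and origin at its centre.
- tin: Bystander: open metal tin, 68 mm wide, 85 mm high; origin under its centre.
- offcut: Bystander: dark wood block 50 x 90 x 32 mm; origin under its centre.
- jar: Bystander: amber glass jar, 60 mm wide, 75 mm high; origin under its centre.
- stone: Bystander: sharpening stone 120 x 42 x 24 mm; origin under its centre.
- screwdriver: Bystander: screwdriver, 190 mm, lying flat.
- hammer: Bystander: hammer lying flat at the left of the bench.
Mind the look-alikes: they are no part of the job. What is shaped like the strip but turquoise is not meant.

How it is judged:
On the way, in this order (a step that is already met when the one before it is completed fails the run):
1. the clamp is squeezed open and lifted clear of the rail (value of joint clamp_a above 0.08 rad and distance between clamp_jaw and rail_top above 0.06 m), for 0.2 s.
2. the open jaws are around board and strip at the middle of the strip (value of joint clamp_a above 0.08 rad and x of clamp_jaw in the frame of board between -0.012 and 0.012 m and y of clamp_jaw in the frame of strip_center between -0.025 and 0.025 m and z of clamp_jaw in the frame of board_top between -0.045 and -0.005 m), for 0.1 s.
At the end, for the whole second after the job is handed in: The clamp grips board and strip together (over 3 N on each), its pads' centre 8 to 45 mm below the board's top edge and within 25 mm of the middle of the strip's length, in line with the slope within 0.3 rad, at rest; the strip has moved less than 12 mm and still lies flat on the board (x of clamp_jaw in the frame of board between -0.012 and 0.012 m and y of clamp_jaw in the frame of strip_center between -0.025 and 0.025 m and z of clamp_jaw in the frame of board_top between -0.045 and -0.008 m and contact force between clamp and strip above 3 N and contact force between clamp and board above 3 N and angle between the z axis of clamp and the z axis of board, either way round below 0.3 rad and linear speed of clamp below 0.02 m/s and distance of strip_center from where it was at the start of the episode below 0.012 m and angle between the z axis of strip and the z axis of board, either way round below 0.1 rad); the robot touches nothing.
It fails at once if another thing on the bench is moved by more than 30 mm (distance of any of tin, offcut, jar, stone, screwdriver, hammer from where it was at the start of the episode above 0.03 m).
It also fails if it takes over 45 s, if anything falls off the work surface, if the arm or the gripper's body presses on something with over 40 N, if the wrist force passes 120 N, or if a joint passes its speed limit or range.

## Working session

There is one attempt and no reset: what is moved stays moved. The work goes in short steps, Python scripts to look and compute and a tool call to move; the robot and the scene stay as the last step left them, time stands still between calls to the robot, and variables do not carry over. Pictures are saved under pics/ and viewed, at most 10 in all, crops included, and the job is handed in when it is done.

Besides the shell and the picture viewer there is one more tool, called after ">>>" as a command line: name --argument value ..., lists and objects as JSON in quotes. carry_out: Moves the arm, as the interface text tells. Its arguments: {"type":"object","properties":{"commands":{"type":"array"},"hand":{"type":"number"},"force":{"type":"number"}},"required":["commands"]}

```bash
mkdir -p pics; ls
python3 - <<'E'
from workcell import *
import cv2,numpy as np
o=get_obs(); print(o['position'],o['ee_rot'],o['clock'],o['grip_width'])
for n in ['scene','top']:
    im=camera(n); cv2.imwrite(f'pics/{n}0.png',im[:,:,::-1]); p=camera_params(n); print(n,p)
E
```

```text
pics
[0.24256529 0.57558217 0.2305175 ] [ 1.98070413e-01  9.80187528e-01 -7.15539185e-04 -9.89696550e-05] 0.0 0.9998731158756121
scene {'mtx': array([[454.6745318 ,   0.        , 315.05503948],
       [  0.        , 454.6745318 , 206.39760073],
       [  0.        ,   0.        ,   1.        ]]), 'R': array([[-0.24716147,  0.96889189, -0.01263812],
       [ 0.57735528,  0.1367819 , -0.8049544 ],
       [-0.77818512, -0.2062504 , -0.59320206]]), 't': array([ 0.07332829, -0.21334088,  1.77330397])}
top {'mtx': array([[441.36923363,   0.        , 317.83107783],
       [  0.        , 441.36923363, 201.55395945],
       [  0.        ,   0.        ,   1.        ]]), 'R': array([[-0.02180791, -0.99973936,  0.00675465],
       [-0.9900106 ,  0.02065336, -0.13947201],
       [ 0.13929616, -0.00972877, -0.99020298]]), 't': array([0.06522034, 0.57887866, 1.21217284])}
```

View pics/scene0.png

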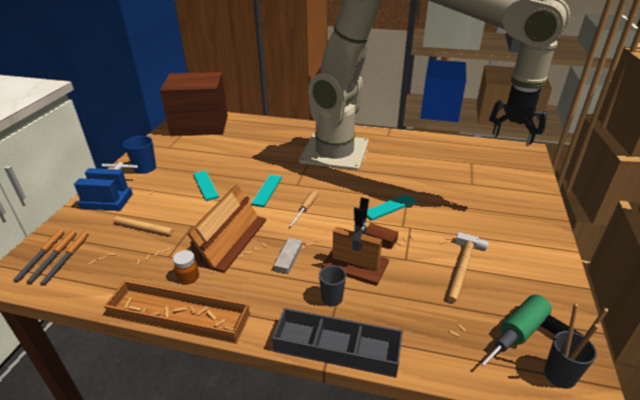

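View pics/top0.png

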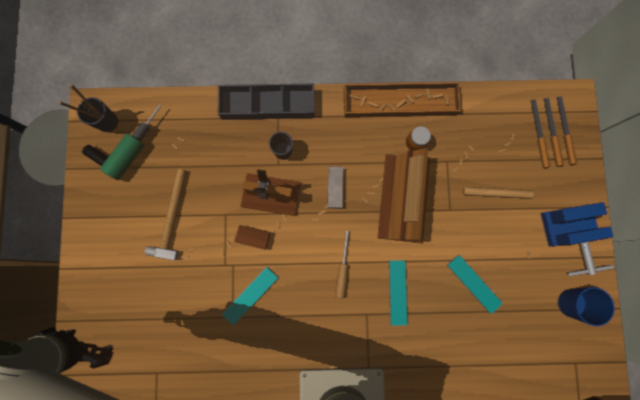

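The scene view shows the rail and clamp near (360,235), and the board and strip near (228,225). In the top view the clamp is near (262,182) and the board near (405,197). I'll zoom in on both.

Run:
```python
import cv2,numpy as np
t=cv2.imread('pics/top0.png');s=cv2.imread('pics/scene0.png')
f=lambda im,r,c,k:cv2.resize(im[r:r+60*0+100,c:c+133],None,fx=3,fy=3,interpolation=cv2.INTER_CUBIC)
a=np.hstack([f(t,145,220,3),f(t,145,345,3)]);b=np.hstack([f(s,190,300,3),f(s,175,170,3)])
cv2.imwrite('pics/crop.png',np.clip(np.vstack([a,b])*1.5,0,255)[:, :798])
```

```text
[ WARN:0@0.085] global loadsave.cpp:1063 imwrite_ Unsupported depth image for selected encoder is fallbacked to CV_8U.
```

View pics/crop.png

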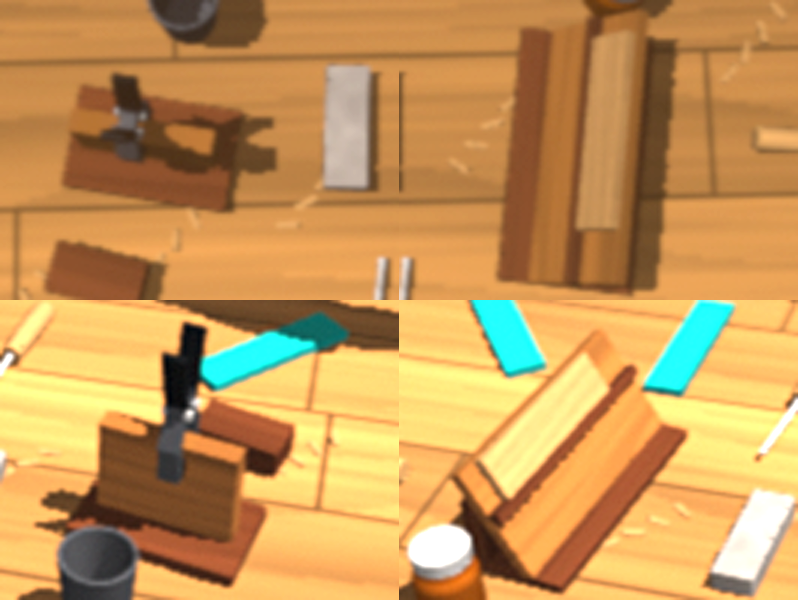

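The crops show the clamp handles pointing up on the rail, opening across it. The strip lies on the board's left face, shifted towards the far end. Next I'll get rough 3D positions from the two views.

```bash
cat > h.py <<'E'
import numpy as np,cv2
from workcell import *
from scipy.spatial.transform import Rotation as Rn
def ray(p,uv):
    d=np.linalg.inv(p['mtx'])@[uv[0],uv[1],1]; return -p['R'].T@p['t'],p['R'].T@d
def plane(p,uv,z):
    c,d=ray(p,uv); return c+d*(z-c[2])/d[2]
def tri(obs):
    A=np.zeros((3,3));b=np.zeros(3);L=[]
    for p,uv in obs:
        c,d=ray(p,uv);d=d/np.linalg.norm(d);M=np.eye(3)-np.outer(d,d);A+=M;b+=M@c;L.append((c,M))
    X=np.linalg.solve(A,b); return X,max(np.linalg.norm(M@(X-c)) for c,M in L)
def proj(p,X):
    q=p['mtx']@(p['R']@np.asarray(X)+p['t']); return q[:2]/q[2]
E
python3 - <<'E'
from h import *
np.set_printoptions(precision=4,suppress=True)
T=camera_params('top');S=camera_params('scene');W=camera_params('wrist')
t1=lambda x,y:(220+x/3,145+y/3); t2=lambda x,y:(345+(x-399)/3,145+y/3)
s1=lambda x,y:(300+x/3,190+(y-300)/3); s2=lambda x,y:(170+(x-399)/3,175+(y-300)/3)
print('base',[plane(T,t1(*c),0.012) for c in [(80,85),(245,112),(232,210),(62,185)]])
print('handle far',tri([(T,t1(125,75)),(S,s1(172,357))]))
print('strip topedge far',tri([(T,t2(636,30)),(S,s2(480,463))]))
print('strip topedge near',tri([(T,t2(618,230)),(S,s2(597,350))]))
print('board top corners',tri([(T,t2(648,12)),(S,s2(457,476))]),tri([(T,t2(633,287)),(S,s2(598,332))]))
o=get_obs();R=Rn.from_quat(o['ee_rot']).as_matrix();print(R)
print('cam in tool',R.T@(-W['R'].T@W['t']-o['position']),W['R']@R,W['mtx'])
E
```

```text
base [array([0.6718, 0.2589, 0.012 ]), array([0.6418, 0.0985, 0.012 ]), array([0.5461, 0.1126, 0.012 ]), array([0.5738, 0.2762, 0.012 ])]
handle far (array([0.6362, 0.1934, 0.2161]), np.float64(0.002496841691204806))
strip topedge far (array([ 0.6888, -0.231 ,  0.1149]), np.float64(0.006167873814485409))
strip topedge near (array([ 0.5062, -0.1986,  0.1209]), np.float64(0.011223404719960485))
board top corners (array([ 0.7064, -0.2445,  0.1113]), np.float64(0.005444761262927215)) (array([ 0.4576, -0.2156,  0.1074]), np.float64(0.007958028842564224))
[[-0.9215  0.3883 -0.0005]
 [ 0.3883  0.9215 -0.0012]
 [-0.     -0.0013 -1.    ]]
cam in tool [ 0.0751 -0.0006 -0.1426] [[-0.0009  1.     -0.0009]
 [-0.956  -0.0012 -0.2934]
 [-0.2934  0.0006  0.956 ]] [[320.652    0.     320.8873]
 [  0.     320.652  203.7347]
 [  0.       0.       1.    ]]
```

>>> carry_out --commands '[[[0,0,-0.85,0,0,0],[0,0,-0.85,0,0,0],[0,0,-0.85,0,0,0],[-0.84,-0.37,0,0,0,0],[-0.84,-0.37,0,0,0,0],[-0.84,-0.37,0,0,0,0],[-0.84,-0.37,0,0,0,0],[-0.84,-0.37,0,0,0,0],[-0.84,-0.37,0,0,0,0],[-0.84,-0.37,0,0,0,0],[-0.84,-0.37,0,0,0,0],[-0.84,-0.37,0,0,0,0],[-0.84,-0.37,0,0,0,0],[-0.84,-0.37,0,0,0,0],[-0.84,-0.37,0,0,0,0],[-0.84,-0.37,0,0,0,0],[-0.84,-0.37,0,0,0,0],[-0.84,-0.37,0,0,0,0]]]' --hand -1

```text
clock: 1.6
position: [0.6218, 0.1742, 0.333]
ee_rot: [0.198, 0.98, -0.0, -0.0]
ft_force: [1.3, 0.4, -0.8]
grip_width: 1.002
grasp_force: 0.0
```

>>> carry_out --commands '[[[0,0,0,0,0,1],[0,0,0,0,0,1],[0,0,0,0,0,1],[0,0,0,0,0,1],[0,0,0,0,0,1],[0,0,0,0,0,1],[0,0,0,0,0,1],[0,0,0,0,0,1],[0,0,0,0,0,1],[0,0,0,0,0,1],[0,0,0,0,0,1],[0,0,0,0,0,1],[0,0,0,0,0,1],[0,0,0,0,0,0],[0,0,0,0,0,0]]]'

```text
clock: 2.85
position: [0.6208, 0.1758, 0.3329]
ee_rot: [0.77, 0.638, -0.0, -0.0]
ft_force: [0.7, 1.2, -0.0]
grip_width: 1.003
grasp_force: 0.0
```

```bash
cat > snap.py <<'E'
import sys,pickle
from h import *
n=sys.argv[1]; o=get_obs(); p=camera_params('wrist'); im=camera('wrist')
cv2.imwrite(f'pics/{n}.png',im[:,:,::-1]); pickle.dump((p,o),open(n+'.pkl','wb')); print(o['position'],o['ee_rot'],o['joint_pos'].round(2) if hasattr(o['joint_pos'],'round') else o['joint_pos'],o['clock'])
E
python3 snap.py w1
```

```text
[0.62079405 0.17576923 0.33293205] [ 7.69731345e-01  6.38367884e-01 -3.11970473e-04 -6.60034810e-05] [-0.68  0.37  0.48  1.25 -0.17  1.56 -0.42] 2.85
```

View pics/w1.png

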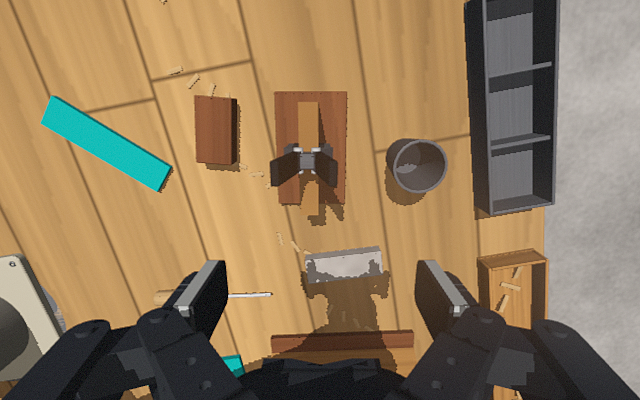

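In wrist view w1 the clamp pivot is at (307,160) and the handle ends are at about (271,170) and (339,170). The rail is parallel to the image columns, so the yaw is right. A second viewpoint will give the heights.

>>> carry_out --commands '[[[0.6,0,0.1,0,0,0],[0.6,0,0.1,0,0,0],[0,0,0,0,0,0],[0,0,0,0,0,0]]]'

```text
clock: 3.23
position: [0.6295, 0.2245, 0.3242]
ee_rot: [0.769, 0.639, -0.001, -0.0]
ft_force: [0.8, -1.4, -0.5]
grip_width: 1.001
grasp_force: 0.0
```

```bash
python3 snap.py w2
python3 - <<'E'
import cv2,numpy as np
a=cv2.imread('pics/w1.png')[80:240,240:373];b=cv2.imread('pics/w2.png')
import pickle
from h import *
p,o=pickle.load(open('w2.pkl','rb'));u=proj(p,plane(pickle.load(open('w1.pkl','rb'))[0],(306,165),0.2)).astype(int);print(u)
r0=max(0,u[1]-80);c0=u[0]-66;print(r0,c0);b=b[r0:r0+160,c0:c0+133]
k=lambda x:cv2.resize(x,None,fx=3,fy=3,interpolation=cv2.INTER_CUBIC)
cv2.imwrite('pics/w12.png',np.hstack([k(a),k(b)]))
E
```

```text
[0.62954532 0.22448231 0.3242402 ] [ 7.69096828e-01  6.39131827e-01 -6.63721686e-04 -3.68821695e-04] [-0.72  0.43  0.46  1.19 -0.18  1.56 -0.48] 3.2333
[306 222]
142 240
```

View pics/w12.png

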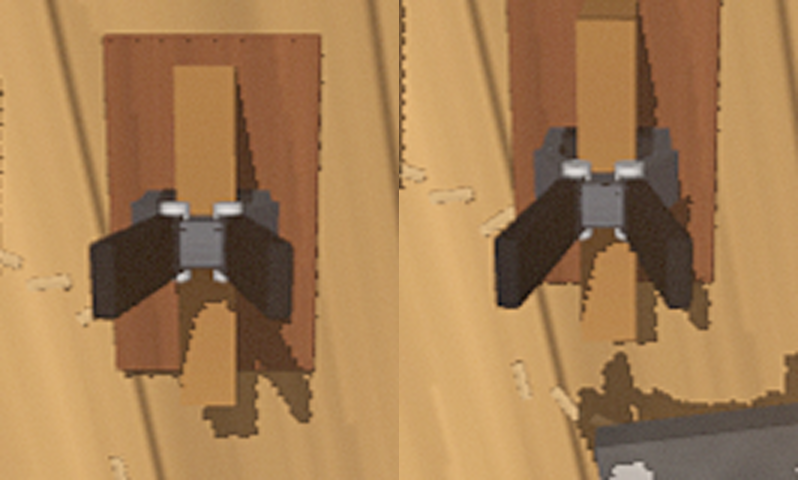

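Run:
```python
from h import *; import pickle
np.set_printoptions(precision=4,suppress=True)
p1,_=pickle.load(open('w1.pkl','rb'));p2,o=pickle.load(open('w2.pkl','rb'))
a=lambda x,y:(240+x/3,80+y/3); b=lambda x,y:(240+x/3,142+y/3)
P={}
for n,u,v in [('L',(93,282),(99,271)),('R',(292,282),(292,272)),('railL',(175,67),(175,20)),('railR',(235,67),(235,20)),('Ltop',(91,246),(98,236)),('Rtop',(293,246),(293,236))]:
    X,e=tri([(p1,a(*u)),(p2,b(*v))]);P[n]=X;print(n,X,e)
d=P['R']-P['L'];print(np.linalg.norm(d),np.degrees(np.arctan2(d[1],d[0])))
m=(P['L']+P['R'])/2;print('mid',m)
R=Rn.from_quat(o['ee_rot']).as_matrix();print('tool y yaw',np.degrees(np.arctan2(R[1,1],R[0,1])))
tgt=np.array([m[0],m[1],0]);dd=R.T@(tgt-o['position']);print('shift to mid (units, xy)',dd/0.04)
```

```text
L [0.5827 0.2024 0.2095] 0.00012522742737074784
R [0.6374 0.1923 0.2104] 9.80990507334528e-05
railL [0.61   0.2569 0.1068] 0.0005734504215547659
railR [0.6318 0.2528 0.1063] 0.00038339491771242017
Ltop [0.5842 0.2121 0.2069] 0.00024952909071904357
Rtop [0.6395 0.2015 0.2062] 0.00010586505407195543
0.05567114552918308 -10.531410003002856
mid [0.6101 0.1973 0.21  ]
tool y yaw -10.54576986742012
shift to mid (units, xy) [-0.7516 -0.3427  8.1069]
```

Checks out: 55.7 mm over the handle ends (57 given), ends at 0.21 m (0.217 expected), rail top at 0.107 m (0.110 given). Now I'll move over the clamp and descend.

>>> carry_out --commands '[[[-0.75,-0.34,0,0,0,0],[0,0,0,0,0,0],[0,0,0.48,0,0,0],[0,0,0.48,0,0,0],[0,0,0.48,0,0,0],[0,0,0.48,0,0,0],[0,0,0.48,0,0,0],[0,0,0.48,0,0,0],[0,0,0.48,0,0,0],[0,0,0.48,0,0,0],[0,0,0,0,0,0],[0,0,0,0,0,0],[0,0,0,0,0,0]]]'

```text
clock: 4.37
position: [0.6117, 0.1953, 0.1734]
ee_rot: [0.771, 0.637, 0.001, 0.0]
ft_force: [-0.5, 0.6, 0.3]
grip_width: 1.0
grasp_force: 0.0
```

>>> carry_out --commands '[[[0,0,0,0,0,0],[0,0,0,0,0,0],[0,0,0,0,0,0],[0,0,0,0,0,0],[0,0,0,0,0,0],[0,0,0,0,0,0],[0,0,0,0,0,0],[0,0,0,0,0,0],[0,0,0,0,0,0],[0,0,0,0,0,0],[0,0,0,0,0,0],[0,0,0,0,0,0]]]' --hand 1 --force 40

```text
clock: 5.37
position: [0.611, 0.1959, 0.1717]
ee_rot: [0.771, 0.637, -0.0, -0.0]
ft_force: [0.4, 0.1, -1.1]
grip_width: 0.285
grasp_force: 45.0
```

>>> carry_out --commands '[[[0,0,-0.3,0,0,0],[0,0,-0.6,0,0,0],[0,0,-0.7,0,0,0],[0,0,-0.7,0,0,0],[0,0,-0.7,0,0,0],[0,0,-0.7,0,0,0],[0,0,-0.6,0,0,0],[0,0,-0.3,0,0,0],[0,0,0,0,0,0],[0,0,0,0,0,0],[0,0,0,0,0,0]]]'

```text
clock: 6.28
position: [0.6106, 0.1959, 0.3547]
ee_rot: [0.771, 0.637, -0.001, -0.0]
ft_force: [-1.3, -0.3, -1.2]
grip_width: 0.287
grasp_force: 45.0
```

>>> carry_out --commands '[[[-0.4,0.07,0,0,0,0],[-0.84,0.14,0,0,0,0],[-0.84,0.14,0,0,0,0],[-0.84,0.14,0,0,0,0],[-0.84,0.14,0,0,0,0],[-0.84,0.14,0,0,0,0],[-0.84,0.14,0,0,0,0],[-0.84,0.14,0,0,0,0],[-0.84,0.14,0,0,0,0],[-0.84,0.14,0,0,0,0],[-0.84,0.14,0,0,0,0],[-0.84,0.14,0,0,0,0],[-0.84,0.14,0,0,0,0],[-0.84,0.14,0,0,0,0],[-0.4,0.07,0,0,0,0],[0,0,0,0,0,0],[0,0,0,0,0,0]]]'

```text
clock: 7.7
position: [0.5986, -0.2809, 0.3544]
ee_rot: [0.772, 0.636, -0.001, -0.001]
ft_force: [0.4, 1.0, -1.5]
grip_width: 0.289
grasp_force: 45.0
```

```bash
python3 snap.py b1
```

```text
[ 0.59855111 -0.28090686  0.35442379] [ 7.71758172e-01  6.35915282e-01 -6.97155741e-04 -7.69505128e-04] [-0.07  0.44  0.67  1.16 -0.27  1.63  0.35] 7.7
```

View pics/b1.png

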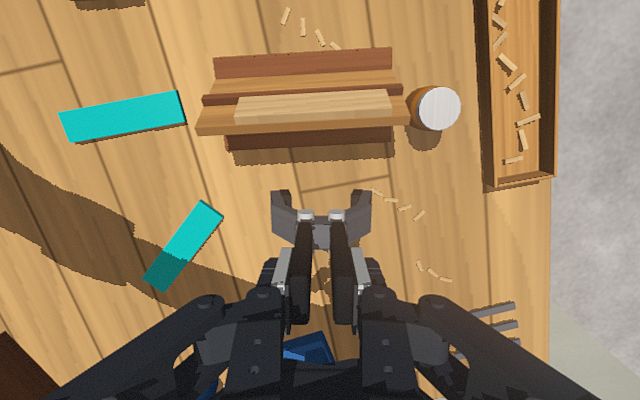

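View b1 shows the clamp held fully open at (320,215). The strip's corners are near (235,97), (390,88), (392,117) and (235,123), and the board's top edge runs from (197,134) to (410,125). I'll take a second viewpoint.

>>> carry_out --commands '[[[-0.7,0,0,0,0,0],[-0.7,0,0,0,0,0],[0,0,0,0,0,0],[0,0,0,0,0,0]]]'

```text
clock: 8.08
position: [0.5886, -0.3347, 0.3553]
ee_rot: [0.771, 0.637, -0.0, -0.0]
ft_force: [-0.1, 0.7, -0.7]
grip_width: 0.284
grasp_force: 45.0
```

```bash
python3 snap.py b2
python3 - <<'E'
import cv2,numpy as np
k=lambda x:cv2.resize(x,None,fx=3,fy=3,interpolation=cv2.INTER_CUBIC)
a=cv2.imread('pics/b1.png')[60:160,180:446];b=cv2.imread('pics/b2.png')[0:100,180:446]
cv2.imwrite('pics/b12.png',np.vstack([k(a),k(b)]))
E
```

```text
[ 0.58855106 -0.33474817  0.35525513] [ 7.71233334e-01  6.36552427e-01 -2.00681048e-04 -3.35958508e-04] [ 0.03  0.48  0.68  1.11 -0.3   1.65  0.44] 8.0833
```

View pics/b12.png

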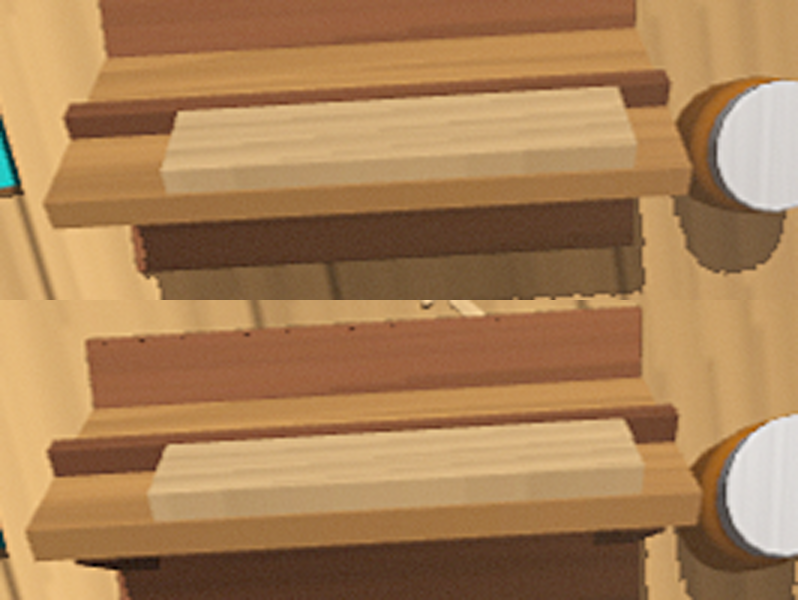

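In b12 the corners of the strip and of the board's top edge show clearly in both views. Triangulating them now.

```bash
cat > tgt.py <<'E'
from h import *; import pickle
np.set_printoptions(precision=4,suppress=True)
p1,_=pickle.load(open('b1.pkl','rb'));p2,o=pickle.load(open('b2.pkl','rb'))
a=lambda u:(180+u[0]/3,60+u[1]/3); b=lambda u:(180+u[0]/3,(u[1]-300)/3)
P={}
for n,u,v in [('sn',(162,172),(150,493)),('sf',(635,140),(642,465)),('sln',(177,112),(166,447)),('slf',(618,88),(627,420)),('bn',(49,206),(30,531)),('bf',(690,168),(700,491)),('bln',(50,227),(36,558)),('blf',(691,192),(697,523))]:
    P[n],e=tri([(p1,a(u)),(p2,b(v))]); print(n,P[n],e)
N=np.linalg.norm
print('strip len',N(P['sn']-P['sf']),'h',N(P['sn']-P['sln']),N(P['sf']-P['slf']),'board len',N(P['bn']-P['bf']),'thick',N(P['bn']-P['bln']))
by=(P['bn']-P['bf'])+(P['sn']-P['sf']);by[2]=0;by/=N(by)
h=np.cross([0,0,1],by); h=-h if h[1]<0 else h  # horizontal, to the left
bz=-h*.5+np.array([0,0,1])*.866; bx=h*.866+np.array([0,0,.5])
print('measured slope dir',((P['sn']-P['sln'])+(P['sf']-P['slf']))/2,'bz',bz,'yaw h',np.degrees(np.arctan2(h[1],h[0])))
ym=(P['sn']+P['sf'])/2          # strip top edge, upper face: x=+11, z=-2
e1=ym-bx*.011+bz*.002
e2=(P['bn']+P['bf'])/2-bx*.001; e2=e2+by*((e1-e2)@by)
e3=(P['bln']+P['blf'])/2+bx*.011; e3=e3+by*((e1-e3)@by)
print('edge estimates',e1,e2,e3)
E
python3 tgt.py
```

```text
sn [ 0.5145 -0.2014  0.1253] 0.00025378792125565445
sf [ 0.6918 -0.2245  0.1113] 3.5228430590421035e-05
sln [ 0.5142 -0.1785  0.0771] 0.00010699771595257006
slf [ 0.6942 -0.2045  0.0821] 0.0005610124712579719
bn [ 0.468  -0.2051  0.1228] 0.00011244553325868318
bf [ 0.7087 -0.2381  0.1221] 5.220296686733849e-05
bln [ 0.463  -0.213   0.1132] 0.0006627455533722369
blf [ 0.7109 -0.2482  0.1084] 0.0005852614775186603
strip len 0.17937644445490747 h 0.053376744561096284 0.03553028866679579 board len 0.2429553812581522 thick 0.013385793640075172
measured slope dir [-0.0011 -0.0215  0.0387] bz [-0.0665 -0.4956  0.866 ] yaw h 82.36228975908618
edge estimates [ 0.6017 -0.2234  0.1146] [ 0.6016 -0.2243  0.122 ] [ 0.6018 -0.223   0.1163]
```

The size checks agree (strip 179 mm, board edge 243 mm), and the board edge point comes out at about (0.602, -0.224, 0.1165), against 116 mm given. Next I'll turn the tool −87° about the vertical and tilt it 30°.

>>> carry_out --commands '[[[0,0,0,0,0,0.6],[0,0,0,0,0,1],[0,0,0,0,0,1],[0,0,0,0,0,1],[0,0,0,0,0,1],[0,0,0,0,0,1],[0,0,0,0,0,1],[0,0,0,0,0,1],[0,0,0,0,0,1],[0,0,0,0,0,1],[0,0,0,0,0,1],[0,0,0,0,0,1],[0,0,0,0,0,1],[0,0,0,0,0,1],[0,0,0,0,0,0.9],[0,0,0,0,0,0],[0,0,0,0,0,0]]]'

```text
clock: 9.55
position: [0.59, -0.3325, 0.3555]
ee_rot: [0.998, -0.066, 0.0, -0.0]
ft_force: [0.1, -0.3, -1.5]
grip_width: 0.286
grasp_force: 45.0
```

>>> carry_out --commands '[[[0,0,0,0.5,0,0],[0,0,0,0.9,0,0],[0,0,0,0.9,0,0],[0,0,0,0.9,0,0],[0,0,0,0.9,0,0],[0,0,0,0.9,0,0],[0,0,0,0,0,0],[0,0,0,0,0,0],[0,0,0,0,0,0],[0,0,0,0,0,0]]]'

```text
clock: 10.38
position: [0.5901, -0.3327, 0.3567]
ee_rot: [0.964, -0.064, 0.018, -0.257]
ft_force: [0.3, -0.2, -0.3]
grip_width: 0.286
grasp_force: 45.0
```

```bash
cat >> tgt.py <<'E'
print('-----')
edge=np.array([0.6017,-0.2236,0.1165])
o=get_obs();R=Rn.from_quat(o['ee_rot']).as_matrix();pos=o['position']
G=np.column_stack([np.cross(-bx,-bz),-bx,-bz])
print('joints',np.round(o['joint_pos'],2),'pos',pos)
print('turn needed units (tool)',np.degrees((Rn.from_matrix(R.T@G)).as_rotvec())/6)
for d in (0.08,0.0):
    T=edge+bz*(0.0567+d); print('above',d,T,'shift units, current axes',R.T@(T-pos)/.04,'final axes',G.T@(T-pos)/.04)
# clamp held check in b1
_,o1=pickle.load(open('b1.pkl','rb'));R1=Rn.from_quat(o1['ee_rot']).as_matrix()
for q in [(0,.035,.0927),(0,-.035,.0927),(0.011,.035,.0927),(0,0,.0267)]: print(q,proj(p1,o1['position']+R1@q))
E
python3 tgt.py | sed -n '/-----/,$p'
```

```text
-----
joints [ 0.32  0.72  0.76  0.89 -0.89  2.01 -0.93] pos [ 0.5901 -0.3327  0.3567]
turn needed units (tool) [ 0.0226 -0.0188  0.0101]
above 0.08 [ 0.5926 -0.2913  0.2349] shift units, current axes [-0.0833  0.62    3.1559] final axes [-0.0764  0.6276  3.1545]
above 0.0 [ 0.5979 -0.2517  0.1656] shift units, current axes [-0.0872  0.6153  5.1559] final axes [-0.0764  0.6276  5.1544]
(0, 0.035, 0.0927) [366.9069 206.5657]
(0, -0.035, 0.0927) [275.9028 206.6766]
(0.011, 0.035, 0.0927) [367.5   192.746]
(0, 0, 0.0267) [321.7108 241.268 ]
```

>>> carry_out --commands '[[[-0.02,0.15,0.3,0,0,0],[-0.02,0.15,0.5,0,0,0],[-0.02,0.15,0.5,0,0,0],[-0.02,0.17,0.5,0,0,0],[0,0,0.5,0,0,0],[0,0,0.5,0,0,0],[0,0,0.35,0,0,0],[0,0,0,0,0,0],[0,0,0,0,0,0],[0,0,0,0,0,0]]]'

```text
clock: 11.22
position: [0.5921, -0.2926, 0.2357]
ee_rot: [0.964, -0.065, 0.018, -0.257]
ft_force: [-1.1, -0.9, -0.8]
grip_width: 0.286
grasp_force: 45.0
```

```bash
python3 tgt.py | sed -n '/-----/,$p'|head -5; python3 snap.py c1
```

```text
-----
joints [ 0.18  0.69  0.75  1.21 -0.84  1.76 -0.83] pos [ 0.5921 -0.2926  0.2357]
turn needed units (tool) [ 0.0146 -0.0268 -0.0103]
above 0.08 [ 0.5926 -0.2913  0.2349] shift units, current axes [ 0.0078 -0.0186  0.0355] final axes [ 0.0079 -0.0185  0.0355]
above 0.0 [ 0.5979 -0.2517  0.1656] shift units, current axes [ 0.0022 -0.0216  2.0354] final axes [ 0.0079 -0.0185  2.0354]
[ 0.59212316 -0.29263959  0.23574122] [ 0.96391591 -0.06522854  0.01840378 -0.25743477] [ 0.18  0.69  0.75  1.21 -0.84  1.76 -0.83] 11.2167
```

View pics/c1.png

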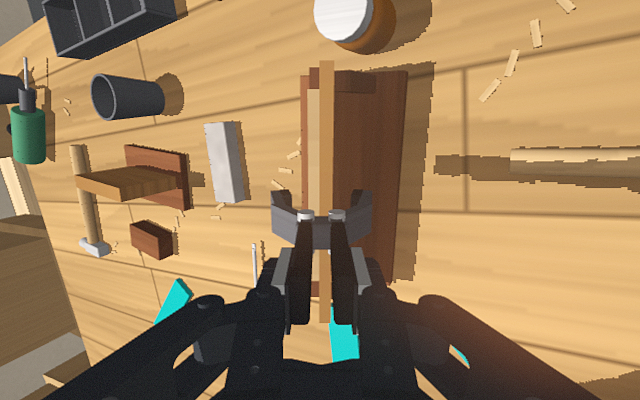

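View c1 looks down the slope. The strip and board edge (columns 307–335) are centred between the open jaws (272–371, centre 321), so I'll slide down.

>>> carry_out --commands '[[[0,-0.01,0.2,0,0,0],[0,-0.01,0.25,0,0,0],[0,0,0.25,0,0,0],[0,0,0.25,0,0,0],[0,0,0.25,0,0,0],[0,0,0.25,0,0,0],[0,0,0.25,0,0,0],[0,0,0.2,0,0,0],[0,0,0.13,0,0,0],[0,0,0,0,0,0],[0,0,0,0,0,0],[0,0,0,0,0,0],[0,0,0,0,0,0]]]'

```text
clock: 12.35
position: [0.5974, -0.2523, 0.1647]
ee_rot: [0.964, -0.066, 0.018, -0.258]
ft_force: [-0.8, -0.1, -1.3]
grip_width: 0.287
grasp_force: 45.0
```

```bash
python3 tgt.py | sed -n '/-----/,$p'|head -5; python3 snap.py c2
```

```text
-----
joints [ 0.11  0.7   0.73  1.36 -0.85  1.62 -0.79] pos [ 0.5974 -0.2523  0.1647]
turn needed units (tool) [ 0.0044 -0.0261 -0.0313]
above 0.08 [ 0.5926 -0.2913  0.2349] shift units, current axes [ 0.0174 -0.0256 -2.0098] final axes [ 0.012  -0.0265 -2.0098]
above 0.0 [ 0.5979 -0.2517  0.1656] shift units, current axes [ 0.0119 -0.0265 -0.0099] final axes [ 0.012  -0.0265 -0.0099]
[ 0.59736207 -0.25234825  0.1647306 ] [ 0.96370795 -0.06627165  0.01811756 -0.25796669] [ 0.11  0.7   0.73  1.36 -0.85  1.62 -0.79] 12.35
```

View pics/c2.png

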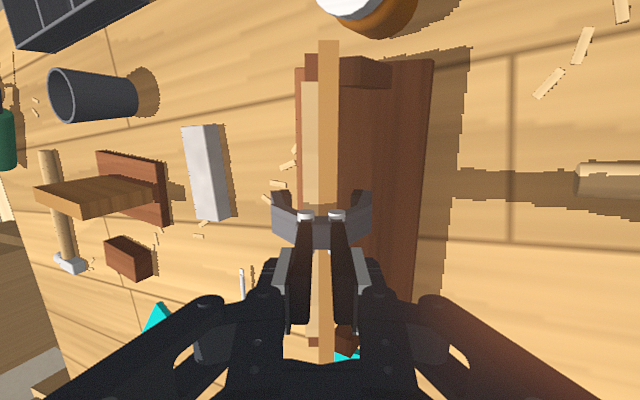

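View c2 shows strip and board centred between the jaws, with no contact force. Releasing.

>>> carry_out --commands '[[[0,0,0,0,0,0],[0,0,0,0,0,0],[0,0,0,0,0,0],[0,0,0,0,0,0],[0,0,0,0,0,0],[0,0,0,0,0,0],[0,0,0,0,0,0],[0,0,0,0,0,0],[0,0,0,0,0,0],[0,0,0,0,0,0],[0,0,0,0,0,0],[0,0,0,0,0,0]]]' --hand -1

```text
clock: 13.4
position: [0.5973, -0.2518, 0.1642]
ee_rot: [0.964, -0.066, 0.018, -0.258]
ft_force: [0.5, -0.4, -0.5]
grip_width: 1.001
grasp_force: 0.0
```

>>> carry_out --commands '[[[0,0,-0.2,0,0,0],[0,0,-0.4,0,0,0],[0,0,-0.5,0,0,0],[0,0,-0.5,0,0,0],[0,0,-0.5,0,0,0],[0,0,-0.5,0,0,0],[0,0,-0.4,0,0,0],[0,0,0,0,0,0],[0,0,0,0,0,0],[0,0,0,0,0,0],[0,0,0,0,0,0]]]'

```text
clock: 14.32
position: [0.5892, -0.3104, 0.2672]
ee_rot: [0.964, -0.066, 0.017, -0.259]
ft_force: [-0.1, -0.0, -0.3]
grip_width: 0.995
grasp_force: 0.0
```

```bash
python3 snap.py d1
python3 - <<'E'
from h import *
s=camera('scene')[150:290,150:290][:,:,::-1]
s=cv2.resize(s,(400,400),interpolation=cv2.INTER_CUBIC);w=cv2.imread('pics/d1.png')[0:400,120:520]
cv2.imwrite('pics/d12.png',np.hstack([s,w]))
E
```

```text
[ 0.58920045 -0.31039126  0.26723126] [ 0.96352814 -0.06590828  0.01714417 -0.25879665] [ 0.22  0.7   0.76  1.13 -0.85  1.84 -0.85] 14.3167
```

View pics/d12.png

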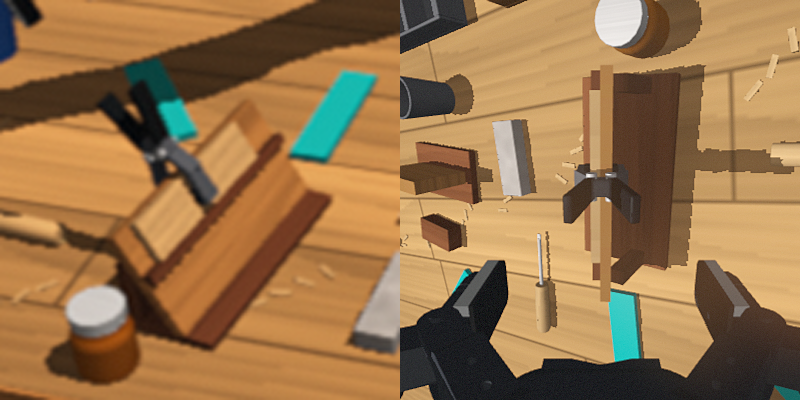

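The clamp pinches strip and board at the middle of the strip, in line with the slope (about (160,155) on the left, (600,190) on the right). The gripper is clear and the strip hasn't moved.

```bash
python3 -c "
from workcell import *
print(hand_in())"
```

```text
the job is handed in; nothing more can be done
None
```

The clamp is off the rail and left pinching strip and board together at the middle of the strip, in line with the slope; the job was handed in at about 14 s on the robot's clock, with no verdict returned.

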